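# Change the chromatograph over to the reserve gas cylinder

## Task

The cylinder on the green line is nearly empty: change the chromatograph over to the reserve without interrupting its gas. On the small gas panel, push the blue valve lever round with a fingertip until the blue line is fully open (lever in line with its pipe, home on its stop), and only then push the green lever round until the green line is fully shut (lever square across its pipe, home on its stop). Do not force the levers, keep the red vent valve shut, and leave the other things on the bench where they stand.

Things in the scene. Friction and masses are not known exactly. Their poses are not given: they have to be found in the camera images.
- panel: Gas panel fixed to the bench: plate 265 (x) by 470 mm (y), top 12 mm high. Origin on the bench under the middle valve; x = direction of flow (away from the robot). Valves at y = -140, 0, +140 mm, order varies. Header bar along y at x = 115 mm, 30 mm square, top 65 mm high, with a round gauge at y = 190 mm (top 120 mm high) and a copper delivery tube at its -y end.
- blue_lever (a joint): Lever of the blue valve (reserve cylinder): 0 rad = shut (lever square across its pipe, pointing to the panel's -y), 1.571 rad = open (lever in line with its pipe, pointing to the panel's +x). Opens anticlockwise seen from above; hard stop at each end. Stiff (0.3 N m, 4 to 5 N at the handle), stays where left. Starts shut or up to 0.07 rad off.
- green_lever (a joint): Lever of the green valve (cylinder in use, nearly empty): same lever and same sense as the blue one, 0 rad = shut (pointing to panel -y), 1.571 rad = open (pointing to panel +x). Starts open or up to 0.07 rad off.
- red_lever (a joint): Lever of the red vent valve: same lever and same sense, 0 rad = shut (pointing to panel -y). Starts shut (within 0.03 rad) and must stay shut.
- blue_valve: Whole blue valve line, fixed on the panel: steel ball valve 34 mm wide, copper pipe along its x axis (10 mm thick, axis 50 mm above the bench). Origin on the bench under the stem; axes parallel to the panel's. The valve's neck reaches 77 mm, the stem in the lever's hub 110 mm above the bench.
- green_valve: Whole green valve line, same build as the blue one.
- red_valve: Whole red vent valve line, same build as the blue one.
- blue_stem (a point): Point on the blue lever's vertical turning axis at the mid-height of its handle, 110 mm above the bench; axes parallel to the panel's.
- green_stem (a point): The same point of the green valve.
- red_stem (a point): The same point of the red valve.
- blue_handle (a point): Point inside the blue handle, 70 mm out from the turning axis; its x axis points outward along the lever, z up. The coloured plastic handle reaches from 35 to 105 mm from the turning axis, is 16 mm wide and 12 mm high, at 104 to 116 mm above the bench; below it is open down to the pipe and the base plate, and to the header bar when the lever is open.
- green_handle (a point): The same point of the green lever, same handle.
- red_handle (a point): The same point of the red lever, same handle.
- leak_bottle: White leak-spray bottle, 52 mm across, 125 mm high, black cap, standing on the bench off the panel's +y end. Origin at its foot. Bystander.
- wrench: Steel spanner 170 mm long, lying on the bench beyond the panel. Bystander.
- grease_jar: Small amber jar with white lid, 44 mm across, 45 mm high, standing on the bench beyond the panel. Origin at its foot. Bystander.
- logbook: Yellow logbook 150 x 105 x 16 mm with a black pen clipped on its cover, lying on the bench off the panel's -y end. Bystander.

How it is judged:
On the way, in this order (a step that is already met when the one before it is completed fails the run):
1. the blue valve is fully open while the green one is still open (value of joint blue_lever above 1.46 rad and value of joint green_lever above 1.2 rad), for 0.2 s.
2. the green valve is fully shut, the blue one still fully open (value of joint green_lever below 0.11 rad and value of joint blue_lever above 1.46 rad), for 0.2 s.
At the end, for the whole second after the job is handed in: Blue lever within 0.11 rad (6 degrees) of its open stop, green and red levers within 0.11 rad of their shut stops, all at rest (all of step 2 and value of joint red_lever below 0.11 rad and velocity of joint blue_lever between -0.05 and 0.05 rad/s and velocity of joint green_lever between -0.05 and 0.05 rad/s); the robot touches nothing.
It fails at once if the red vent valve is opened (0.2 rad or more) (value of joint red_lever above 0.2 rad).
It fails at once if the gas is interrupted: blue and green levers both less than about half open (value of joint each of blue_lever, green_lever below 0.8 rad).
It fails at once if a lever or valve is forced with more than 45 N (contact force between the fingers and blue_valve above 45 N or contact force between the fingers and green_valve above 45 N or contact force between the fingers and red_valve above 45 N).
It fails at once if a lever or valve is pushed with the arm or the gripper's body instead of a finger (contact force between the arm and blue_valve above 2 N or contact force between the arm and green_valve above 2 N or contact force between the arm and red_valve above 2 N).
It fails at once if a bystander is pushed or lifted more than 15 mm from its place (distance of any of leak_bottle, wrench, grease_jar, logbook from where it was at the start of the episode above 0.015 m).
It also fails if it takes over 54 s, if anything falls off the work surface, if the arm or the gripper's body presses on something with over 40 N, if the wrist force passes 120 N, or if a joint passes its speed limit or range.

## Robot

A 7-joint arm with a two-finger parallel gripper is mounted at the origin on the work surface. World frame = base frame: x ahead of the robot, y to its left, z up, the work surface at z = 0. Lengths are in m, angles in rad, forces in N, time in s.
With the tool pointing down it reaches from about 0.4 to 0.875 m from the base axis. Payload 19.3 kg.
Tool frame: the origin (TCP) lies at the very end of the fingers, on their centre line; the grasp point (between the pads) lies bot.pinch_z behind it (bot.pinch_z is the distance from the TCP to the grasp point, in m); z points along the fingers, y is the line along which they close (so a half turn about z gives the same grasp; the last joint's range is limited). The gripper opens to 85 mm and grips with 20 to 120 N. Pads are 22 mm wide; open, the fingers measure 114 mm over their backs; the gripper's body (76 mm by 85 mm) begins 54 mm behind the grasp point. The pads swing forward as they close: fully open they stand 13 mm farther back than shut.
Start: joints at [-1.305, 0.521, -0.036, 1.599, 0.021, 1.021, -0.113], TCP at [0.206, 0.59, 0.193] pointing down, gripper open.
Joint ranges: [-2.91, 2.91], [-0.3, 2.13], [-1.5, 1.42], [0.17, 2.43], [-1.26, 4.41], [0.16, 1.93], [-2.52, 2.52]. Speed limits (rad/s): [1.89, 1.89, 2.39, 2.39, 3.01, 3.01, 3.01].

## Interface

Orientations are given as [roll, pitch, yaw] about the fixed x, y, z axes, in that order (R = Rz(yaw) Ry(pitch) Rx(roll)).
In Python, from workcell import bot, grab_frame, ticket gives the robot as it stands.
- The arm moves only by the tool arm_command, never from a script. Its argument "commands" is a list of rows, each a list of 3 entries, a list of its own where there are three numbers: the shift along the world's x, y, z in mm, then the turn about the world's z in rad, then the gripper command: -1 is fully open, 1 is shut, values between are in proportion. In form: [[[tx, ty, tz], roll, fingers], ...]. A call has 1 to 20 rows; each row shifts and turns the commanded pose from where the row before left it; what a row does not reach is not made up. A row lasts 1/10 s, in which the tool goes at most 50 mm and 8.59 degrees, less where a joint would pass 70% of its speed; a pose out of reach is approached as far as the arm can. A call with a gripper value outside its range is refused whole. The fingers move at their own pace and stop on an object; "newtons" is the grip in N (left out, the last holds). Time passes only in rows, so rows that do not move let the fingers close. It gives the time, the measured TCP pose, the force, the opening and the grip force at its end, in the units of the state.
- bot.observe(): the state, without advancing time (a new reading comes with each control period).
- grab_frame(name): name is "scene" or "top" or "wrist"; returns a dict with "image" (400x640x3 uint8, red, green, blue), "vertical_fov" (degrees; the focal length in pixels is half the picture's height over the tangent of half this angle, whatever the lens; pixels are square), "cx", "cy" (the principal point, pixels), "k1" (the pictures are not rectified: a ray, as slopes to the right and down, at radius r is drawn at 1 + k1 r^2 times it, then the intrinsics apply), "R" (3x3) and "t" (3): a world point X has camera coordinates R X + t. Camera axes: x right, y down, z forward; pixel columns grow to the right and rows downward; lengths in m; the calibration is good to about 2 mm. A picture is of the moment at which its call begins. There is no depth.
- ticket.job_done(): hands the job in; it is judged then, once.
The state is a dict: "clock": time; "qpos": joint angles; "qd": joint speeds; "joint_efforts": joint torques, N m; "position": TCP position; "tool_rot": TCP orientation; "force": force on the tool from outside, world axes, zero at the start; "moment": the same for the moment, N m; "grip_width": finger opening in m; "finger_force": force on a finger pad.
Only numpy, scipy, OpenCV 4.12 (cv2) and the standard library are available. Lean on these libraries where they do the work, as an engineer would, in place of code of your own. Each camera call takes 0.05 s, during which the arm holds its last target. There are 200 camera calls.

## Working session

There is one attempt and no reset: what is moved stays moved. The work goes in short steps, Python scripts to look and compute and a tool call to move; the robot and the scene stay as the last step left them, time stands still between calls to the robot, and variables do not carry over. Pictures are saved under pics/ and viewed, at most 10 in all, crops included, and the job is handed in when it is done.

Besides the shell and the picture viewer there is one more tool, called after ">>>" as name(argument=value, ...) on one line, values as JSON. arm_command: Moves the arm, as the interface text tells. Its arguments: {"type":"object","properties":{"commands":{"type":"array"},"newtons":{"type":"number"}},"required":["commands"]}

```bash
mkdir -p pics
cat > h.py <<'E'
import numpy as np, cv2
from workcell import bot, grab_frame, ticket
def save(f,n): cv2.imwrite('pics/'+n, cv2.cvtColor(f['image'],cv2.COLOR_RGB2BGR))
def K(f):
    F=200/np.tan(np.radians(f['vertical_fov'])/2); return np.array([[F,0,f['cx']],[0,F,f['cy']],[0,0,1]])
def D(f): return np.array([f['k1'],0,0,0.])
def world(f,px,z):
    p=np.array(px,float).reshape(-1,1,2); n=cv2.undistortPoints(p,K(f),D(f))[:,0]
    d=np.c_[n,np.ones(len(n))]@f['R']; c=-f['R'].T@f['t']
    return c+d*((np.array(z)-c[2])/d[:,2])[:,None]
def proj(f,X):
    return cv2.projectPoints(np.array(X,float).reshape(-1,3),cv2.Rodrigues(np.array(f['R']))[0],np.array(f['t'],float),K(f),D(f))[0][:,0]
E
python3 - <<'E'
from h import *
for n in('top','scene'):
    f=grab_frame(n); save(f,n+'1.png'); np.save(n+'.npy',f,allow_pickle=True); print(n,f['k1'],-f['R'].T@f['t'])
s=bot.observe(); print(s, bot.pinch_z)
E
```

```text
top -0.08149004841463427 [0.39467983 0.00249173 1.57495636]
scene 0.030608826807506748 [ 1.37551167 -0.08190233  1.03384299]
{'clock': 0.1, 'qpos': array([-1.30517993,  0.52193385, -0.03634644,  1.59992978,  0.0212223 ,
        1.02110141, -0.11278613]), 'qd': array([ 7.33995082e-04, -1.93450084e-03,  1.32964734e-03, -1.85478839e-03,
        8.61551598e-04, -7.94303312e-05,  6.67152323e-04]), 'joint_efforts': array([ 2.72525445e-03, -9.28486705e+01,  1.98355280e+00, -3.70528865e+01,
        1.80848554e-02,  5.27244323e-03, -2.38682196e-05]), 'position': array([0.20588369, 0.58976823, 0.19290351]), 'tool_rot': array([-3.14060908e+00,  7.80076323e-05,  2.80580694e+00]), 'force': array([-0.85823173,  1.35010685,  0.28795234]), 'moment': array([-0.05805357, -0.01481982,  0.00390963]), 'finger_force': 0.0, 'grip_width': 0.085629578527599} 0.0187
```

View pics/top1.png

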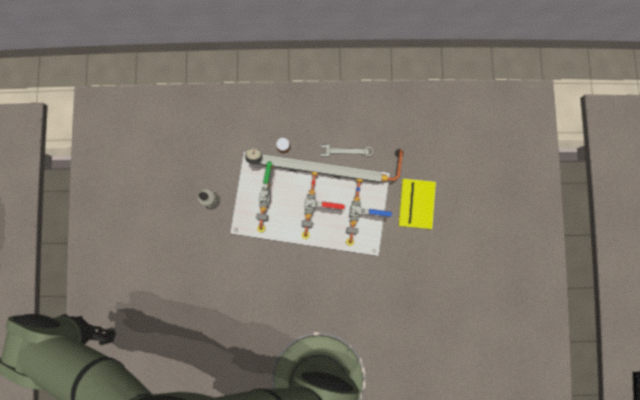

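View pics/scene1.png

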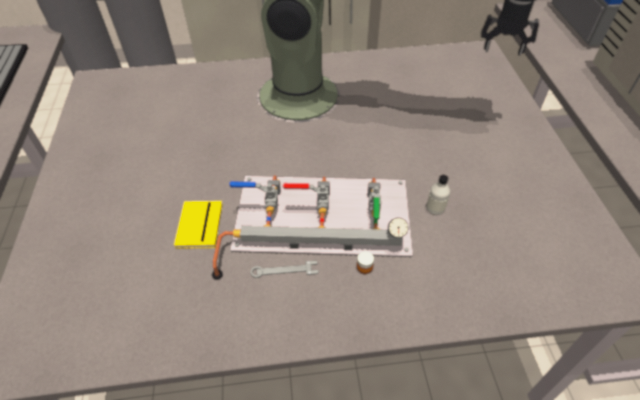

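Run:
```python
from h import *
f=np.load('top.npy',allow_pickle=True).item()
b=cv2.cvtColor(f['image'],cv2.COLOR_RGB2BGR)[140:260,225:445]
cv2.imwrite('pics/crop1.png',cv2.resize(b,None,fx=3.6,fy=3.6,interpolation=cv2.INTER_CUBIC))
h=cv2.cvtColor(f['image'],cv2.COLOR_RGB2HSV)
for n,lo,hi in(('blue',(105,120,60),(125,255,255)),('green',(50,120,40),(80,255,255)),('red',(172,150,80),(180,255,255))):
    m=cv2.inRange(h,lo,hi); m[:140]=0;m[260:]=0;m[:,:225]=0;m[:,445:]=0
    k,l,s,c=cv2.connectedComponentsWithStats(m); i=1+np.argmax(s[1:,4]); P=np.argwhere(l==i)[:,::-1].astype(float)
    r=cv2.minAreaRect(P.astype(np.float32)); w=world(f,P,.116); mu=w.mean(0)[:2]; v=np.linalg.svd(w[:,:2]-mu)[2][0]
    t=(w[:,:2]-mu)@v
    print(n,s[i],mu,np.degrees(np.arctan2(v[1],v[0])),t.min(),t.max())
```

```text
blue [370 210  21   6  83] [ 0.50276156 -0.18951774] -98.34714797400683 -0.030685068209092572 0.029415509711525716
green [264 162   7  21  69] [0.62838689 0.14111014] 169.61464584116732 -0.030169000891288447 0.030713963258700648Traceback (most recent call last):
  File "<stdin>", line 8, in <module>
    return _wrapfunc(a, 'argmax', axis=axis, out=out, **kwds)
    return bound(*args, **kwds)
ValueError: attempt to get argmax of an empty sequence
```

View pics/crop1.png

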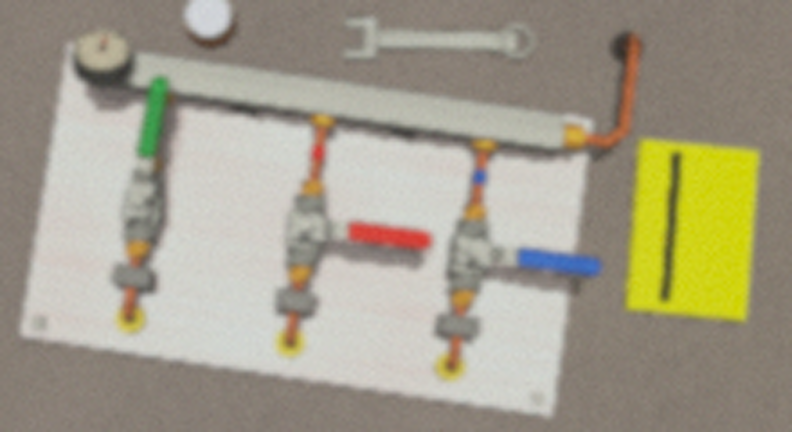

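Run:
```python
from h import *
f=np.load('top.npy',allow_pickle=True).item()
def W(u,z): 
    u=np.array(u,float).reshape(-1,2); return world(f,(u+.5)/3.6-.5+[225,140],z)[:,:2]
c=W([(22,337),(552,414),(592,118),(70,43)],.012); print(c)
d=c[1]-c[0]; e=c[2]-c[1]; print(np.linalg.norm(d),np.linalg.norm(e), np.degrees(np.arctan2(-d[0]*-1,-d[1]*1)))
for a,b in((0,1),(3,2)):
    v=c[a]-c[b]; print('yaw from y edges',np.degrees(np.arctan2(-v[0],v[1])))
for a,b in((1,2),(0,3)):
    v=c[b]-c[a]; print('yaw from x edges',np.degrees(np.arctan2(v[1],v[0])))
y=[]
v=(c[0]-c[1])+(c[3]-c[2]); yaw=np.arctan2(-v[0],v[1]); X=np.array([np.cos(yaw),np.sin(yaw)]);Y=np.array([-X[1],X[0]])
print('yaw',np.degrees(yaw),'center',c.mean(0))
H=dict(blue=np.array([.50276,-.18952]),green=np.array([.62839,.14111]),red=W((390,236),.116)[0])
o=c.mean(0)
for n,p in H.items(): print(n,p,'panel rel centre',(p-o)@X,(p-o)@Y)
# gauge / header ends on panel
print('header L/R', [((p-o)@X,(p-o)@Y) for p in W([(150,65),(560,128)],.065)])
print('pipe inlets',[((p-o)@X,(p-o)@Y) for p in W([(130,318),(290,342),(450,367)],.050)])
print('stems body', [(p,(p-o)@X,(p-o)@Y) for p in W([(143,207),(307,230),(470,254)],.09)])
s=np.load('scene.npy',allow_pickle=True).item()
print(proj(s,[[*H['blue'],.116],[*H['green'],.116],[*H['red'],.116]]))
print('bottle cap',world(f,[(206,196)],.125),'jar',world(f,[(283,144)],.045))
```

```text
[[ 0.45268537  0.266894  ]
 [ 0.3788255  -0.19247571]
 [ 0.6374842  -0.23522564]
 [ 0.71194037  0.22485551]]
0.465269607295683 0.26216765671333014 -9.13413975815713
yaw from y edges -9.13413975815713
yaw from y edges -9.192631897306905
yaw from x edges -9.384747494777988
yaw from x edges -9.210409166019309
yaw -9.163410865599188 center [0.54523386 0.01601204]
blue [ 0.50276 -0.18952] panel rel centre -0.00920068129138856 -0.20967306733266003
green [0.62839 0.14111] panel rel centre 0.062172967483525216 0.13674416096373293
red [ 0.52653607 -0.05119927] panel rel centre -0.007755719975365761 -0.06933120345742334
header L/R [(np.float64(0.11276226337136606), np.float64(0.15272309215536828)), (np.float64(0.10917843037090814), np.float64(-0.20075455706968595))]
pipe inlets [(np.float64(-0.10241907191296082), np.float64(0.13786997732807635)), (np.float64(-0.10294307661189359), np.float64(0.00044298830620843844)), (np.float64(-0.10445688406099109), np.float64(-0.13667844302983714))]
stems body [(array([0.55634459, 0.15280694]), np.float64(-0.010815753331467063), np.float64(0.13681853810579006)), (array([0.53498086, 0.0166519 ]), np.float64(-0.010224049543467175), np.float64(-0.0010011060481371781)), (array([ 0.51283387, -0.11824412]), np.float64(-0.010606107396887306), np.float64(-0.1377025225277863))]
[[242.04149883 181.77521452]
 [375.91724151 205.58840058]
 [295.60912724 183.30474541]]
bottle cap [[0.55861625 0.32090193 0.125     ]] jar [[0.72722157 0.09840818 0.045     ]]
```

>>> arm_command(commands=[[[27,-37,0],-0.148,1],[[27,-37,0],-0.148,1],[[27,-37,0],-0.148,1],[[27,-37,0],-0.148,1],[[27,-37,0],-0.148,1],[[27,-37,0],-0.148,1],[[27,-37,0],-0.148,1],[[27,-37,0],-0.148,1],[[27,-37,0],-0.148,1],[[2,-44,0],-0.148,1],[[2,-44,0],-0.148,1],[[2,-44,0],-0.148,1],[[2,-44,0],-0.148,1],[[2,-44,0],-0.148,1],[[2,-44,0],-0.148,1],[[2,-44,0],-0.148,1],[[2,-44,0],-0.148,1],[[2,-44,0],-0.148,1],[[2,-44,0],-0.148,1],[[0,0,0],-0.148,1]])

```text
clock: 2.1
position: [0.4679, -0.1889, 0.1938]
tool_rot: [3.139, -0.001, -0.168]
force: [-0.7, 1.5, -0.4]
grip_width: -0.0001
finger_force: 0.0
```

Run:
```python
from h import *
f=grab_frame('wrist'); save(f,'w1.png'); np.save('w1.npy',f,allow_pickle=True)
s=bot.observe(); print(s['position'],s['qpos'],s['tool_rot'])
print(proj(f,[s['position'],[.515,-.1209,.116],[.5038,-.19,.116],[.515-.0167,-.1209-.1037,.116]]))
```

```text
[ 0.46821903 -0.18592401  0.19324504] [-0.36778873  0.45197225  0.85401576  1.94328377 -0.42061335  0.93363457
 -1.05201334] [ 3.14048537e+00  2.30596892e-04 -1.74811085e-01]
[[312.69830654 230.91991374]
 [218.13314195 148.22166325]
 [311.13003276 147.26294994]
 [357.92533365 146.83558363]]
```

View pics/w1.png

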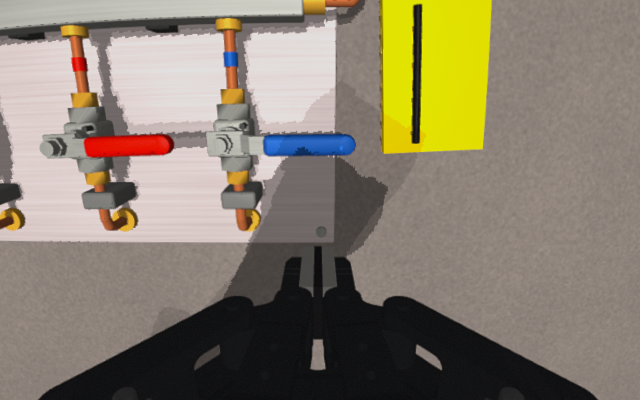

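```bash
cat >> h.py <<'E'
BS=np.array([.515,-.1209]); GS=np.array([.5596,.1555])
def tcp(stem,th,r,off):  # th lever angle; off>0: ccw side
    a=np.radians(-99.16)+th; d=np.array([np.cos(a),np.sin(a)]); return stem+r*d+off*np.array([-d[1],d[0]])
E
python3 - <<'E'
from h import *
P=[tcp(BS,t,.070,-.020) for t in np.linspace(-.0,1.26,19)]
print(np.round(P[0],4),np.round(P[-1],4)); print(np.round(np.diff(P,axis=0)*1000,1).tolist())
P=[tcp(BS,t,.070,-.020) for t in np.linspace(1.26,1.60,9)]
print(np.round(P[-1],4)); print(np.round(np.diff(P,axis=0)*1000,1).tolist())
E
```

```text
[ 0.4841 -0.1868] [ 0.5683 -0.1705]
[[4.7, -2.0], [4.8, -1.7], [4.9, -1.3], [5.0, -1.0], [5.1, -0.6], [5.1, -0.3], [5.1, 0.1], [5.1, 0.4], [5.0, 0.8], [5.0, 1.1], [4.9, 1.5], [4.8, 1.8], [4.6, 2.2], [4.5, 2.5], [4.3, 2.8], [4.1, 3.1], [3.8, 3.3], [3.6, 3.6]]
[ 0.5818 -0.1499]
[[2.1, 2.3], [2.0, 2.4], [1.9, 2.5], [1.7, 2.6], [1.6, 2.6], [1.5, 2.7], [1.4, 2.8], [1.3, 2.8]]
```

>>> arm_command(commands=[[[0,0,-30],0,1],[[0,0,-30],0,1],[[0,0,-20],0,1],[[0,0,-15],0,1],[[0,0,0],0,1]])

```text
clock: 2.65
position: [0.4681, -0.1818, 0.0969]
tool_rot: [-3.141, 0.003, -0.151]
force: [-0.3, -0.2, -1.1]
grip_width: 0.0003
finger_force: 0.0
```

>>> arm_command(commands=[[[6,-2,0],0,1],[[5,-1,0],0,1],[[5,-1,0],0,1],[[4.7,-2,0],0.07,1],[[4.8,-1.7,0],0.07,1],[[4.9,-1.3,0],0.07,1],[[5,-1,0],0.07,1],[[5,-0.6,0],0.07,1],[[5,-0.3,0],0.07,1],[[0,0,0],0,1]])

```text
clock: 3.65
position: [0.5154, -0.1939, 0.0988]
tool_rot: [3.141, -0.001, 0.268]
force: [0.4, 0.1, -0.1]
grip_width: 0.0001
finger_force: 0.0
```

Run:
```python
from h import *
f=grab_frame('wrist'); save(f,'w2.png'); print(bot.observe()['force'],bot.observe()['position'])
```

```text
[-0.65950365 -0.35451668  0.60955994] [ 0.51485519 -0.19391681  0.09874794]
```

View pics/w2.png

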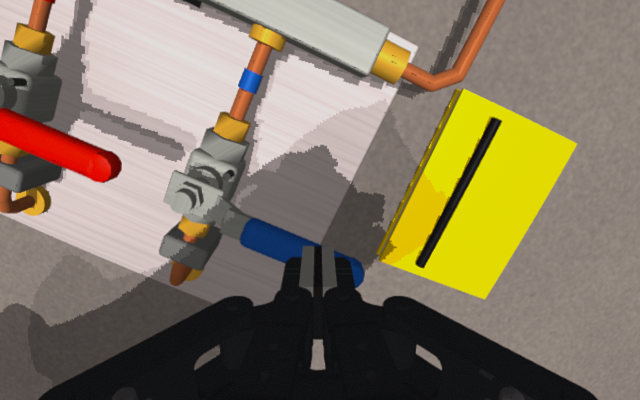

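Run:
```python
from h import *
f=grab_frame('wrist'); s=bot.observe(); p=s['position']; y=s['tool_rot'][2]
print('cam',-f['R'].T@f['t'],p,y); 
X=np.array([np.cos(y),np.sin(y),0]);Y=np.array([np.sin(y),-np.cos(y),0])
for a in(-.011,0,.011):
  print(a,[proj(f,p+a*X+[0,0,h]).round(0).tolist()[0] for h in(0,.017,.04)])
for t in(0,.1,.3,.42):print(t,proj(f,[[*tcp(BS,t,r,0),.116] for r in(0,.035,.105)]).round(0).tolist())
print(world(f,[(185,193),(243,230),(358,277)],.116), world(f,[(318,247)],[.099]))
```

```text
cam [ 0.58654663 -0.1742161   0.28058596] [ 0.51449659 -0.19389221  0.09863449] 0.2638006062847491
-0.011 [[318.0, 249.0], [318.0, 263.0], [318.0, 286.0]]
0 [[318.0, 232.0], [318.0, 244.0], [318.0, 265.0]]
0.011 [[318.0, 213.0], [318.0, 224.0], [318.0, 243.0]]
0 [[179.0, 208.0], [243.0, 235.0], [365.0, 285.0]]
0.1 [[179.0, 208.0], [245.0, 229.0], [373.0, 268.0]]
0.3 [[179.0, 208.0], [247.0, 217.0], [384.0, 233.0]]
0.42 [[179.0, 208.0], [247.0, 209.0], [387.0, 209.0]]
[[ 0.52381416 -0.12279301  0.116     ]
 [ 0.51211135 -0.15484087  0.116     ]
 [ 0.50168437 -0.21950961  0.116     ]] [[ 0.50546338 -0.19636419  0.099     ]]
```

Run:
```python
from h import *
f=grab_frame('scene'); s=bot.observe(); p=s['position']; 
y=s['tool_rot'][2];X=np.array([np.cos(y),np.sin(y),0])
q=[p,p+[0,0,.017],[*tcp(BS,0,.07,0),.116],[*tcp(BS,0,.07,0),.104]]
b=cv2.cvtColor(f['image'],cv2.COLOR_RGB2BGR)[120:240,200:320]
print(((proj(f,q)-[200,120])*5).round())
cv2.imwrite('pics/s2.png',cv2.resize(b,None,fx=5,fy=5,interpolation=cv2.INTER_CUBIC))
```

```text
[[207. 348.]
 [202. 326.]
 [209. 310.]
 [212. 326.]]
```

View pics/s2.png

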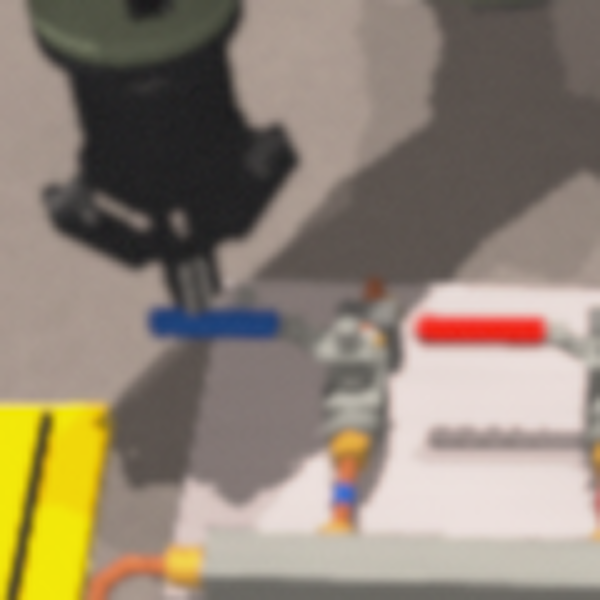

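>>> arm_command(commands=[[[-10,2,0],-0.14,1],[[-15,4,0],-0.14,1],[[-22,5,0],-0.14,1],[[0,0,-20],0,1],[[0,0,-15],0,1],[[0,0,0],0,1],[[0,0,0],0,1]])

```text
clock: 4.5
position: [0.4673, -0.183, 0.0638]
tool_rot: [3.141, 0.0, -0.155]
force: [0.1, 0.6, 0.3]
grip_width: 0.0001
finger_force: 0.0
```

Run:
```python
from h import *
f=grab_frame('scene'); s=bot.observe(); p=s['position']; print(p,s['tool_rot'],s['force'],s['grip_width'])
y=s['tool_rot'][2];X=np.array([np.cos(y),np.sin(y),0])
g=grab_frame('wrist')
b=cv2.cvtColor(f['image'],cv2.COLOR_RGB2BGR)[120:220,200:300]
w=cv2.cvtColor(g['image'],cv2.COLOR_RGB2BGR)[130:330,220:420]
print(((proj(f,[p+h*np.array([0,0,1])+a*X for a in(0,.011) for h in(0,.02,.04)])-[200,120])*4).round().tolist())
print(((proj(g,[p+h*np.array([0,0,1])+a*X for a in(0,.011) for h in(0,.02,.04)])-[220,130])*2).round().tolist())
cv2.imwrite('pics/s3.png',np.hstack([cv2.resize(b,None,fx=4,fy=4,interpolation=cv2.INTER_CUBIC),cv2.resize(w,None,fx=2,fy=2)]))
```

```text
[ 0.46754326 -0.18307784  0.06400754] [ 3.14144863e+00 -4.29160923e-04 -1.55068895e-01] [ 0.5476056   0.25284302 -0.42910588] 0.00021584899453868818
[[187.0, 260.0], [183.0, 241.0], [179.0, 220.0], [185.0, 272.0], [181.0, 252.0], [177.0, 232.0]]
[[196.0, 202.0], [196.0, 232.0], [196.0, 269.0], [196.0, 165.0], [196.0, 191.0], [196.0, 224.0]]
```

View pics/s3.png

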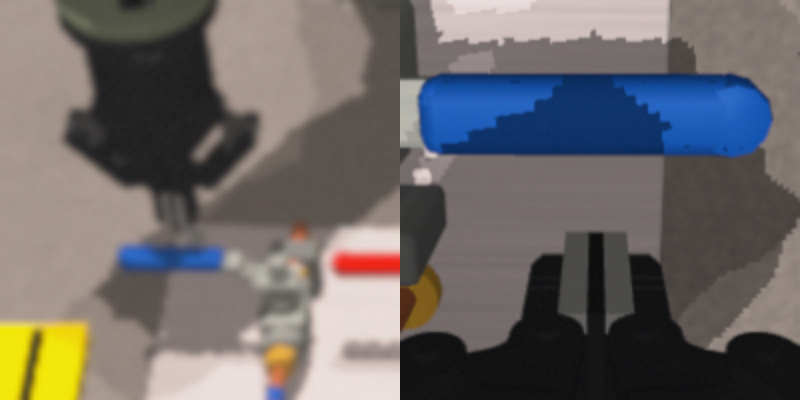

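>>> arm_command(commands=[[[6,-1,0],0,1],[[5,-1,0],0,1],[[4,-0.5,0],0,1],[[3,-0.5,0],0,1],[[0,0,0],0,1]])

```text
clock: 5.1
position: [0.4858, -0.1859, 0.0634]
tool_rot: [3.141, -0.0, -0.154]
force: [0.1, -0.7, 0.1]
grip_width: -0.0004
finger_force: 0.0
```

>>> arm_command(commands=[[[3,-0.5,0],0,1],[[0,0,0],0,1]])

```text
clock: 5.3
position: [0.4882, -0.1865, 0.0633]
tool_rot: [3.142, 0.001, -0.154]
force: [-2.0, -0.0, -0.2]
grip_width: -0.0002
finger_force: 0.7
```

>>> arm_command(commands=[[[3,-0.5,0],0,1],[[0,0,0],0,1]])

```text
clock: 5.5
position: [0.4911, -0.1871, 0.0633]
tool_rot: [3.141, 0.001, -0.155]
force: [-2.6, -1.8, 0.9]
grip_width: -0.0002
finger_force: 1.5
```

>>> arm_command(commands=[[[3,-0.5,0],0,1],[[0,0,0],0,1]])

```text
clock: 5.7
position: [0.4941, -0.1877, 0.0633]
tool_rot: [3.141, 0.0, -0.155]
force: [-4.3, -2.5, 0.9]
grip_width: 0.0003
finger_force: 1.5
```

>>> arm_command(commands=[[[3,-0.5,0],0,1],[[0,0,0],0,1]])

```text
clock: 5.9
position: [0.4972, -0.1881, 0.0633]
tool_rot: [3.141, 0.0, -0.155]
force: [-3.0, -3.3, 0.1]
grip_width: -0.0002
finger_force: 1.6
```

Run:
```python
from h import *
P=[np.array([.4972,-.1881])]+[tcp(BS,t,.070,-.016) for t in np.linspace(.2,1.4,18)]
print(np.round(P[1:],4)[[0,-1]].tolist()); print(np.round(np.diff(P,axis=0)*1000,1).tolist())
```

```text
[[0.5018, -0.1915], [0.576, -0.1588]]
[[4.6, -3.4], [5.0, -0.8], [5.1, -0.4], [5.1, -0.0], [5.1, 0.3], [5.0, 0.7], [5.0, 1.0], [4.9, 1.4], [4.8, 1.7], [4.6, 2.0], [4.5, 2.4], [4.3, 2.7], [4.1, 3.0], [3.9, 3.3], [3.6, 3.5], [3.4, 3.8], [3.1, 4.0], [2.8, 4.2]]
```

>>> arm_command(commands=[[[4.6,-3.4,0],0.13,1],[[5,-0.8,0],0.1,1],[[5,-0.4,0],0.08,1],[[5,0,0],0.08,1],[[5,0.3,0],0.08,1],[[5,0.7,0],0.07,1],[[5,1,0],0.07,1],[[5,1.4,0],0.07,1],[[5,1.7,0],0.07,1],[[0,0,0],0,1]])

```text
clock: 6.9
position: [0.5424, -0.1876, 0.0634]
tool_rot: [3.141, -0.0, 0.598]
force: [-0.1, -0.7, -0.9]
grip_width: -0.0001
finger_force: 0.4
```

Run:
```python
from h import *
f=grab_frame('wrist'); save(f,'w4.png'); s=bot.observe(); print(s['position'],s['tool_rot'],s['force'])
```

```text
[ 0.54220727 -0.18745312  0.0634099 ] [ 3.14132068e+00 -4.61731648e-04  5.94898751e-01] [-0.3680061  -0.42304349 -0.82754534]
```

View pics/w4.png

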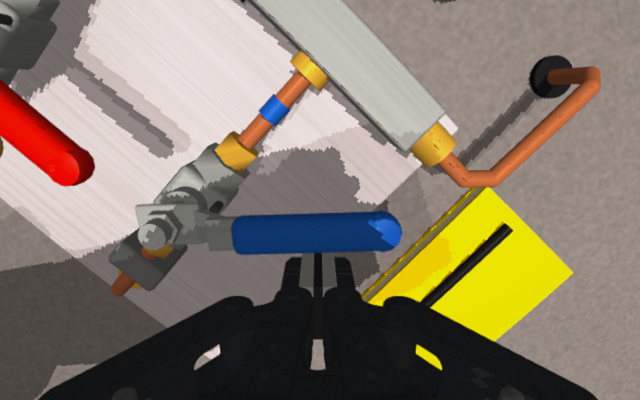

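>>> arm_command(commands=[[[4.6,2,0],0.07,1],[[4.5,2.4,0],0.07,1],[[4.3,2.7,0],0.07,1],[[4.1,3,0],0.07,1],[[3.9,3.3,0],0.07,1],[[3.6,3.5,0],0.07,1],[[3.4,3.8,0],0.07,1],[[3.1,4,0],0.07,1],[[2.8,4.2,0],0.07,1],[[0,0,0],0,1]])

```text
clock: 7.95
position: [0.5769, -0.1585, 0.0636]
tool_rot: [3.14, -0.0, 1.227]
force: [0.7, -1.7, 0.2]
grip_width: 0.0003
finger_force: 0.6
```

>>> arm_command(commands=[[[2,4,0],0.06,1],[[1.5,3,0],0.06,1],[[0,0,0],0,1]])

```text
clock: 8.25
position: [0.5804, -0.1516, 0.0636]
tool_rot: [3.14, 0.0, 1.346]
force: [1.7, -2.2, -0.1]
grip_width: -0.0
finger_force: 1.0
```

>>> arm_command(commands=[[[0.3,2,0],0.03,1],[[0,0,0],0,1]])

```text
clock: 8.45
position: [0.5806, -0.1498, 0.0637]
tool_rot: [3.14, 0.0, 1.375]
force: [2.9, -4.2, -0.6]
grip_width: 0.0
finger_force: 1.8
```

>>> arm_command(commands=[[[0.2,1.5,0],0,1],[[0,0,0],0,1]])

```text
clock: 8.65
position: [0.5806, -0.1495, 0.0637]
tool_rot: [3.14, 0.002, 1.373]
force: [2.6, -11.4, -2.5]
grip_width: -0.0003
finger_force: 4.9
```

>>> arm_command(commands=[[[0.2,1,0],0,1],[[0,0,0],0,1]])

```text
clock: 8.85
position: [0.5806, -0.1495, 0.0637]
tool_rot: [3.14, 0.003, 1.373]
force: [1.8, -14.2, -2.7]
grip_width: 0.0
finger_force: 7.1
```

>>> arm_command(commands=[[[-1,-6,0],0,1],[[-2,-10,0],0,1],[[-1,-6,0],0,1],[[0,0,40],0,1],[[0,0,45],0,1],[[0,0,30],0,1],[[4,30,0],0,1],[[5,42,0],0.03,1],[[5,42,0],0,1],[[5,42,0],0,1],[[5,42,0],0,1],[[5,42,0],0,1],[[5,42,0],0,1],[[5,42,0],0,1],[[3,28,0],0,1],[[0,16,0],0,1],[[0,0,0],0,1],[[0,0,0],0,1]])

```text
clock: 10.65
position: [0.6185, 0.1976, 0.1783]
tool_rot: [-3.142, 0.001, 1.405]
force: [0.5, -0.4, -0.1]
grip_width: -0.0003
finger_force: 0.0
```

Run:
```python
from h import *
f=grab_frame('wrist'); save(f,'w5.png'); s=bot.observe(); print(s['position'],s['tool_rot'],s['force'],s['qpos'])
for t in(1.5,1.571):print(t,proj(f,[[*tcp(GS,t,r,0),.116] for r in(0,.035,.105)]).round(0).tolist())
print('blue',proj(f,[[*tcp(BS,1.571,r,0),.116] for r in(0,.035,.105)]).round(0).tolist())
```

```text
[0.61860883 0.19709549 0.1784814 ] [3.14150132e+00 7.46057812e-04 1.40382097e+00] [ 0.41046316 -0.69053037 -0.39741826] [-0.56170644  0.58947794  0.25103074  1.55655847 -0.16232439  1.016414
 -0.43262718]
1.5 [[253.0, 262.0], [297.0, 265.0], [386.0, 270.0]]
1.571 [[253.0, 262.0], [297.0, 262.0], [387.0, 261.0]]
blue [[272.0, 494.0], [304.0, 494.0], [370.0, 493.0]]
```

View pics/w5.png

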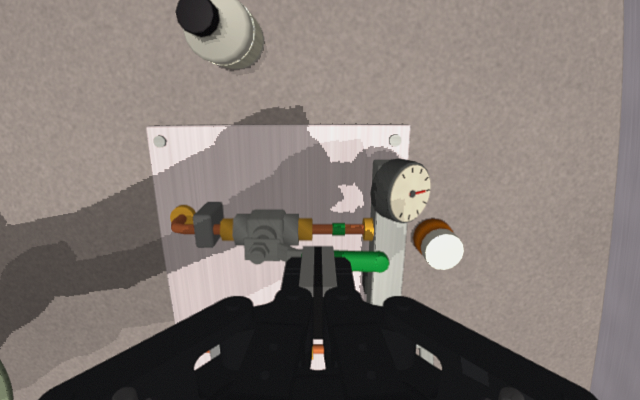

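>>> arm_command(commands=[[[-2,-10,0],0,1],[[-2,-9,0],0,1],[[0,0,-35],0,1],[[0,0,-30],0,1],[[0,0,-20],0,1],[[0,0,-15],0,1],[[0,0,-5],0,1],[[0,0,0],0,1]])

```text
clock: 11.5
position: [0.6145, 0.1795, 0.0734]
tool_rot: [-3.141, 0.0, 1.405]
force: [-0.2, -0.1, -0.2]
grip_width: 0.0001
finger_force: 0.0
```

>>> arm_command(commands=[[[-1,-4,0],0,1],[[-0.5,-3,0],0,1],[[0,0,0],0,1]])

```text
clock: 11.8
position: [0.6133, 0.1724, 0.0742]
tool_rot: [3.141, -0.0, 1.405]
force: [0.6, -0.4, 0.8]
grip_width: 0.0001
finger_force: 0.0
```

>>> arm_command(commands=[[[-0.5,-3,0],0,1],[[0,0,0],0,1]])

```text
clock: 12.0
position: [0.6126, 0.1697, 0.0736]
tool_rot: [3.141, -0.0, 1.405]
force: [-0.3, 0.2, -0.1]
grip_width: -0.0004
finger_force: 0.0
```

>>> arm_command(commands=[[[-0.5,-3,0],0,1],[[0,0,0],0,1]])

```text
clock: 12.2
position: [0.612, 0.1666, 0.0734]
tool_rot: [3.142, 0.0, 1.405]
force: [1.2, -0.3, -0.2]
grip_width: 0.0
finger_force: 0.0
```

>>> arm_command(commands=[[[-0.5,-3,0],0,1],[[0,0,0],0,1]])

```text
clock: 12.4
position: [0.6116, 0.1647, 0.0735]
tool_rot: [3.141, -0.001, 1.406]
force: [1.2, 3.8, -1.5]
grip_width: 0.0002
finger_force: 1.7
```

Run:
```python
from h import *
T=np.linspace(1.47,.15,18)
P=[np.array([.6114,.1645])]+[tcp(GS,t,.054,.017) for t in T]
print(np.round(P[1:],4)[[0,9,-1]].tolist(),T[[9]]); print(np.round(np.diff(P,axis=0)*1000,1).tolist()); print(tcp(GS,0,.054,.017))
```

```text
[[0.6162, 0.158], [0.6045, 0.121], [0.5761, 0.1013]] [0.77117647]
[[4.8, -6.5], [0.0, -4.4], [-0.3, -4.4], [-0.7, -4.3], [-1.0, -4.3], [-1.3, -4.2], [-1.6, -4.1], [-2.0, -3.9], [-2.3, -3.8], [-2.5, -3.6], [-2.8, -3.4], [-3.1, -3.2], [-3.3, -2.9], [-3.5, -2.6], [-3.7, -2.4], [-3.9, -2.1], [-4.0, -1.8], [-4.2, -1.4]]
[0.56778684 0.09948236]
```

>>> arm_command(commands=[[[2.5,-3.5,0],-0.05,1],[[2,-3,0],-0.05,1],[[0,-4.4,0],-0.078,1],[[-0.3,-4.4,0],-0.078,1],[[-0.7,-4.3,0],-0.078,1],[[-1,-4.3,0],-0.078,1],[[-1.3,-4.2,0],-0.078,1],[[-1.6,-4.1,0],-0.078,1],[[-2,-3.9,0],-0.078,1],[[-2.3,-3.8,0],-0.078,1],[[-2.5,-3.6,0],-0.078,1],[[0,0,0],0,1]])

```text
clock: 13.6
position: [0.6046, 0.1213, 0.0737]
tool_rot: [-3.141, -0.001, 0.601]
force: [2.8, 4.1, 0.6]
grip_width: 0.0002
finger_force: 1.7
```

>>> arm_command(commands=[[[-2.8,-3.4,0],-0.078,1],[[-3.1,-3.2,0],-0.078,1],[[-3.3,-2.9,0],-0.078,1],[[-3.5,-2.6,0],-0.078,1],[[-3.7,-2.4,0],-0.078,1],[[-3.9,-2.1,0],-0.078,1],[[-4,-1.8,0],-0.078,1],[[-4.2,-1.4,0],-0.078,1],[[0,0,0],0,1]])

```text
clock: 14.5
position: [0.5765, 0.1012, 0.0738]
tool_rot: [-3.141, -0.002, -0.023]
force: [3.8, 1.6, 1.1]
grip_width: 0.0002
finger_force: 1.6
```

Forces match the lever's friction; finishing slowly onto the stop.

>>> arm_command(commands=[[[-3,-0.6,0],-0.06,1],[[-2,-0.3,0],-0.04,1],[[0,0,0],0,1]])

```text
clock: 14.8
position: [0.5722, 0.1, 0.0739]
tool_rot: [-3.141, -0.003, -0.122]
force: [6.7, 1.2, 0.1]
grip_width: -0.0
finger_force: 3.6
```

>>> arm_command(commands=[[[-1.5,0,0],-0.03,1],[[0,0,0],0,1]])

```text
clock: 15.0
position: [0.572, 0.0998, 0.0742]
tool_rot: [-3.141, -0.006, -0.151]
force: [15.6, 0.1, -4.8]
grip_width: -0.0002
finger_force: 7.2
```

>>> arm_command(commands=[[[-1.5,0,0],0,1],[[0,0,0],0,1]])

```text
clock: 15.2
position: [0.5717, 0.0997, 0.0744]
tool_rot: [-3.141, -0.008, -0.15]
force: [22.0, -0.4, -8.2]
grip_width: -0.0002
finger_force: 10.8
```

>>> arm_command(commands=[[[-1,0,0],0,1],[[0,0,0],0,1]])

```text
clock: 15.4
position: [0.5716, 0.0998, 0.0745]
tool_rot: [-3.141, -0.01, -0.15]
force: [26.4, -0.1, -11.9]
grip_width: 0.0
finger_force: 13.2
```

On the stop. Back off, lift and check.

>>> arm_command(commands=[[[4,0,0],0,1],[[8,-1,0],0,1],[[5,-1,0],0,1],[[0,0,30],0,1],[[0,0,45],0,1],[[0,0,45],0,1],[[-40,0,20],0,1],[[-40,30,0],0,1],[[-40,40,0],0,1],[[0,45,0],0,1],[[0,45,0],0,1],[[0,45,0],0,1],[[0,0,0],0,1],[[0,0,0],0,1]])

```text
clock: 16.8
position: [0.4682, 0.2986, 0.213]
tool_rot: [3.14, 0.0, -0.149]
force: [0.3, -1.1, -0.3]
grip_width: 0.0001
finger_force: 0.0
```

Run:
```python
from h import *
f=grab_frame('top'); s=bot.observe(); print(s['position'],s['force'])
b=cv2.cvtColor(f['image'],cv2.COLOR_RGB2BGR)[140:260,190:445]
cv2.imwrite('pics/t6.png',cv2.resize(b,None,fx=3.1,fy=3.1,interpolation=cv2.INTER_CUBIC))
h=cv2.cvtColor(f['image'],cv2.COLOR_RGB2HSV)
for n,lo,hi,S in(('blue',(105,120,60),(125,255,255),BS),('green',(50,120,40),(80,255,255),GS)):
    m=cv2.inRange(h,lo,hi); m[:140]=0;m[260:]=0;m[:,:225]=0;m[:,445:]=0
    k,l,st,c=cv2.connectedComponentsWithStats(m); i=1+np.argmax(st[1:,4]); P=np.argwhere(l==i)[:,::-1]
    w=world(f,P,.116)[:,:2]; mu=w.mean(0); d=mu-S; print(n,len(P),mu,np.linalg.norm(d),np.arctan2(d[1],d[0])+np.radians(99.16))
```

```text
[0.4685182  0.29757833 0.21325414] [ 0.23449853 -1.10287277  0.03893339]
blue 80 [ 0.58236658 -0.13033402] 0.0680239423947945 1.5915332670947417
green 69 [0.54830714 0.08770196] 0.06873210557688268 -0.0051787148576389885
```

View pics/t6.png

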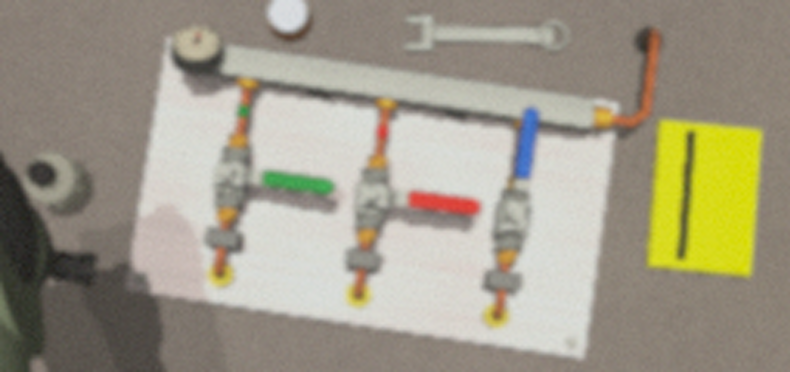

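The picture shows the blue lever in line with its pipe (525,145), green square across (297,183), red still shut (445,203), and the other things in place. The arm is clear.

```bash
python3 -c "
from workcell import ticket
print(ticket.job_done())"
```

```text
the job is handed in; nothing more can be done
None
```

I opened the blue line to its stop first, then shut the green line to its stop; the last picture shows the red vent still shut and the other bench items in place, and the job is handed in (no verdict was returned).

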